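Load the swing-arm stand and set its cap

TASK

Hang the loose saddle weight astride the stand's horizontal bar, between the two collars, and let go of it. Then screw the knurled cap on top of the stand down until it bottoms out, and back it off a quarter turn. Finish while still gripping the cap there so that it cannot creep, with the weight still hanging, and leave the other loose things where they are.

Things in the scene. Friction and masses are not known exactly. Their poses are not given: they have to be found in the camera images.
- saddle_mid (a point): Centre of the loose grey saddle weight (0.25-0.5 kg), an inverted U standing on its legs; half-way up its 86 mm, z up. 42 (x) by 50 mm (y). Tunnel between the legs along y, 24 mm wide, from the underside to 7 mm above this point. On top a grip fin, 12 mm thick (x), 40 mm long (y), 19 to 43 mm above this point: pinch it from above across x. Same either way round.
- bar_mid (a point): On the axis of the stand's fixed horizontal bar (16 mm diameter), midway between its two collars; 120 mm above the bench, 115 mm from the column's axis, 75 mm from the free end. y runs along the bar toward the column, z up. Collars: 30 mm discs, facing sides 45 mm either side of this point. With the weight hung, its centre lies 1 mm above this point.
- stand: The stand, fixed to the bench: round foot 110 mm in diameter and 15 mm high, column 32 mm in diameter (40 mm around the bar). Origin on the bench on the column's axis, z up; the bar sticks out along its -y; the cap sits on top of the column, coaxial.
- cap_mid (a point): Centre of the knurled black cap on top of the column, on the column's axis, half-way up the cap (42 mm diameter, 26 mm high). Pinch its sides from above. When bottomed out this point is 163 mm above the bench; the thread lifts it 6 mm a turn.
- cap (a joint): How far the cap is unscrewed, rad: 0 is bottomed out (hard stop), growing counter-clockwise seen from above (unscrewing). Starts at 1.9 to 2.9, goes to 5, cannot come off; about 0.05 N m of friction, stays where it is left. A quarter turn back from the stop is 1.57.
- flux_jar_mid (a point): Centre of a small round jar, 44 mm in diameter and 44 mm high: a bystander, loose.
- kapton_mid (a point): Centre of a roll of tape lying flat, 78 mm in diameter and 19 mm high: a bystander, loose.
- heat_sink_mid (a point): Centre of a small finned heat sink, 40 x 50 x 27 mm: a bystander, loose.

How it is judged:
On the way, in this order (a step that is already met when the one before it is completed fails the run):
1. the weight hangs astride the bar between the collars and is let go, with the cap not yet home (x of saddle_mid in the frame of bar_mid between -0.012 and 0.012 m and y of saddle_mid in the frame of bar_mid between -0.028 and 0.028 m and z of saddle_mid in the frame of bar_mid between -0.005 and 0.006 m and angle between saddle_mid's own z axis and vertical below 0.2 rad and angle between the y axis of saddle_mid and the y axis of bar_mid, either way round below 0.25 rad and contact force between each of the arm, the fingers and saddle below 0.3 N and contact force between saddle and stand above 0.5 N and value of joint cap above 0.3 rad), for 0.2 s.
2. the cap is screwed down until it bottoms out (value of joint cap below 0.06 rad), for 0.1 s.
At the end, for the whole second after the job is handed in: Cap 1.57 rad (+-0.3) back from its stop, still, gripped with over 2 N; weight hanging untouched astride the bar between the collars: centre within 12 mm sideways, 28 mm along, -5 to +6 mm in height of the bar's middle, upright within 0.2 rad, in line within 0.25 rad (x of saddle_mid in the frame of bar_mid between -0.012 and 0.012 m and y of saddle_mid in the frame of bar_mid between -0.028 and 0.028 m and z of saddle_mid in the frame of bar_mid between -0.005 and 0.006 m and angle between saddle_mid's own z axis and vertical below 0.2 rad and angle between the y axis of saddle_mid and the y axis of bar_mid, either way round below 0.25 rad and contact force between each of the arm, the fingers and saddle below 0.3 N and contact force between saddle and stand above 0.5 N and value of joint cap between 1.27 and 1.87 rad and velocity of joint cap between -0.1 and 0.1 rad/s and contact force between the fingers and cap above 2 N); the arm keeps its last pose, push and grip.
It fails at once if the jar is shifted more than 3 cm (distance of flux_jar_mid from where it was at the start of the episode above 0.03 m).
It fails at once if the tape roll is shifted more than 3 cm (distance of kapton_mid from where it was at the start of the episode above 0.03 m).
It fails at once if the heat sink is shifted more than 3 cm (distance of heat_sink_mid from where it was at the start of the episode above 0.03 m).
It also fails if it takes over 67 s, if anything falls off the work surface, if the arm or the gripper's body presses on something with over 40 N, if the wrist force passes 120 N, or if a joint passes its speed limit or range.

ROBOT

A 6-joint arm with a two-finger parallel gripper is mounted at the origin on a cart in front of the work surface, level with it; the furniture and walls round the work are solid. World frame = base frame: x ahead of the robot, y to its left, z up, the work surface at z = 0. Lengths are in m, angles in rad, forces in N, time in s.
With the tool pointing down it reaches from about 0.425 to 0.95 m from the base axis. Payload 3.5 kg.
Tool frame: the origin (TCP) lies midway between the tips of the shut fingers; the grasp point (between the pads) lies 19 mm behind it; z points along the fingers, y is the line along which they close (so a half turn about z gives the same grasp; the last joint's range is limited). The gripper opens to 85 mm and grips with 20 to 120 N. Pads are 22 mm wide; open, the fingers measure 114 mm over their backs; the gripper's body (76 mm by 85 mm) begins 54 mm behind the grasp point. The pads swing forward as they close: fully open they stand 13 mm farther back than shut.
Start: joints at [1.142, 0.286, 1.577, -0, 1.279, -0.15], TCP at [0.186, 0.649, 0.231] pointing down, gripper open.
Joint ranges: [-2.77, 2.77], [-0.9, 2.22], [0.21, 2.48], [-1.53, 4.67], [0.24, 2.81], [-2.84, 2.84]. Speed limits (rad/s): [2.79, 2.79, 3.14, 3.14, 3.14, 3.14].

INTERFACE

Orientations are given as a unit quaternion [x, y, z, w].
In Python, from plant import get_state, read_camera, ctrl gives the robot as it stands.
- The arm moves only by the shell command python3 -m crank 'ROWS' [FORCE]. ROWS is JSON, a list of rows, each a list of 3 entries, a list of its own where there are three numbers: the shift along the tool's x, y, z in mm, then the turn about the tool's z in degrees, then the closure in counts, from 0 (fully open) to 255 (shut). In form: [[[tx, ty, tz], yaw, claw], ...]. A call has 1 to 10 rows; each row is the pose to reach, as a shift and turn from the pose commanded when the call began, along the tool's axes at that moment; what a row does not reach only later rows make up. A row lasts 1/10 s, in which the tool goes at most 50 mm and 8.59 degrees, less where a joint would pass 70% of its speed; a pose out of reach is approached as far as the arm can. A call with a gripper value outside its range is refused whole. The fingers move at their own pace and stop on an object; FORCE is the grip in N (left out, the last holds). Time passes only in rows, so rows that repeat a pose let the fingers close. It gives the time, the measured TCP pose, the force, the opening and the grip force at its end, in the units of the state.
- get_state(): the state, without advancing time (a new reading comes with each control period).
- read_camera(name): name is "scene" or "top" or "wrist"; returns a dict with "frame" (480x640x3 uint8, blue, green, red), "range_z" (480x640 float32, m along the optical axis (not along the pixel's ray), 0 where there is no reading), "vfov" (degrees; the focal length in pixels is half the picture's height over the tangent of half this angle, whatever the lens; pixels are square), "cx", "cy" (the principal point, pixels), "origin" and "orientation" of the camera in the world. Camera axes: x right, y down, z forward; pixel columns grow to the right and rows downward; lengths in m; the calibration is good to about 2 mm. A picture is of the moment at which its call begins.
- ctrl.sign_off(): hands the job in; it is judged then, once.
The state is a dict: "time": time; "qpos": joint angles; "dq": joint speeds; "joint_efforts": joint torques, N m; "eef_pos": TCP position; "tcp_rot": TCP orientation; "contact_force": force on the tool from outside, world axes, zero at the start; "wrist_torque": the same for the moment, N m; "opening": opening from 0.0 (shut) to 1.0 (fully open); "finger_force": force on a finger pad.
Only numpy, scipy, OpenCV 4.12 (cv2) and the standard library are available. Lean on these libraries where they do the work, as an engineer would, in place of code of your own. Each camera call takes 0.05 s, during which the arm holds its last target. There are 200 camera calls.

## Working session

There is one attempt and no reset: what is moved stays moved. The work goes in short steps, Python scripts to look and compute and a shell command to move; the robot and the scene stay as the last step left them, time stands still between calls to the robot, and variables do not carry over. Pictures are saved under pics/ and viewed, at most 10 in all, crops included, and the job is handed in when it is done.

```bash
ls; mkdir -p pics; cat > h.py <<'E'
import numpy as np, cv2
from scipy.spatial.transform import Rotation as R
from plant import get_state, read_camera, ctrl
def cloud(c):
    h,w=c["range_z"].shape; f=h/2/np.tan(np.radians(c["vfov"])/2)
    v,u=np.mgrid[:h,:w]; z=c["range_z"]
    p=np.stack([(u-c["cx"])/f*z,(v-c["cy"])/f*z,z],-1)
    P=p@R.from_quat(c["orientation"]).as_matrix().T+np.array(c["origin"])
    P[z==0]=np.nan
    return P
E
python3 - <<'E'
from h import *
s=get_state(); print(s)
for n in ("scene","top"):
    c=read_camera(n); cv2.imwrite(f"pics/{n}0.png",c["frame"]); np.save(f"{n}0.npy",cloud(c)); print(n,c["origin"],c["orientation"],c["vfov"])
E
```

```text
pics
{'time': 0.0, 'qpos': array([ 1.14199947e+00,  2.87200881e-01,  1.57817952e+00, -5.90810860e-06,
        1.27858228e+00, -1.50021657e-01]), 'dq': array([ 0.00102629, -0.00031959,  0.00106413,  0.0003393 ,  0.00049228,
       -0.00096967]), 'joint_efforts': array([-3.92250231e-04, -4.05971575e+01, -2.92630577e+01, -1.88500585e-04,
        5.69128519e-03,  9.01352678e-06]), 'eef_pos': array([0.18545726, 0.6483424 , 0.22992232]), 'tcp_rot': array([ 1.38935735e-01,  9.90300690e-01, -1.13653894e-03, -3.35476165e-04]), 'contact_force': array([-0.8818798 , -0.29986427,  0.52295626]), 'wrist_torque': array([ 0.00251753, -0.08200644, -0.05043029]), 'finger_force': 0.0, 'opening': 1.0001724828424803}
scene [0.04124366 0.26908759 0.58329689] [-0.4041135   0.78259465 -0.42253368  0.21378305] 47.83853402445389
top [ 0.44059606 -0.17204688  0.94851075] [ 0.70586752 -0.70216353  0.05327348 -0.07667697] 56.92166819291584
```

View pics/scene0.png

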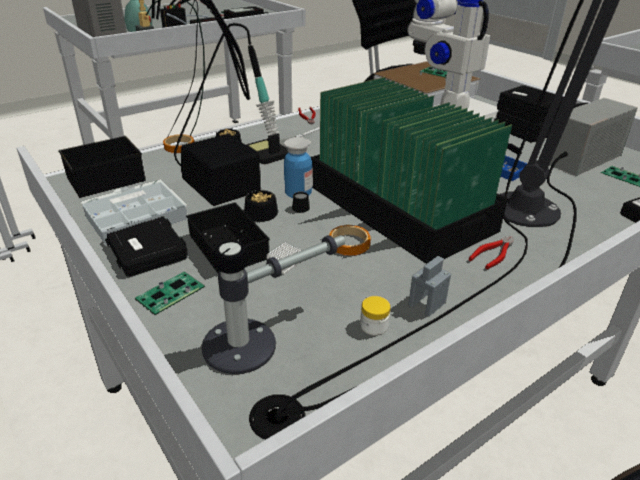

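View pics/top0.png

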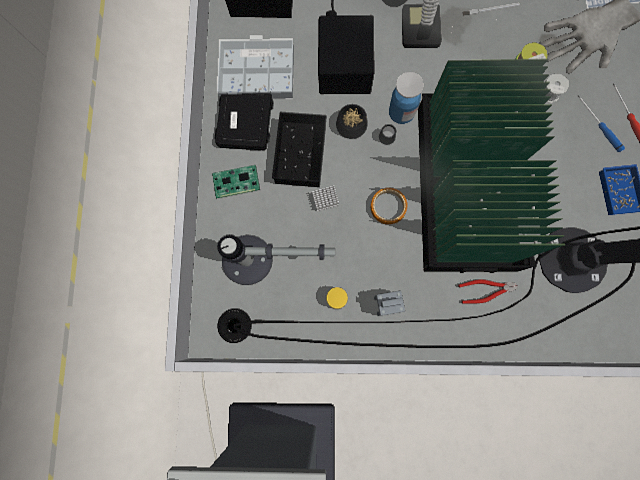

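The scene view shows the stand (cap at 230,250; bar running to 350,240), the saddle at (430,290), the jar at (375,315) and the tape behind the bar at (350,240). In the top view the cap is at (231,246), the bar runs (245–335, 252), the saddle is at (390,302), the jar at (337,298), the tape at (388,205) and the heat sink at (324,198).

```bash
python3 - <<'E'
from h import *
T=np.load("top0.npy"); S=np.load("scene0.npy")
for n,(u,v) in dict(cap=(231,246),bar1=(265,251),bar2=(300,252),barend=(333,252),sad=(390,302),jar=(337,298),tape=(376,205),sink=(324,198),foot=(255,270),bench=(300,330),rack=(435,240),rail=(280,362)).items(): print(n,T[v,u].round(4))
def sel(P,x0,x1,y0,y1,z0,z1):
    q=P.reshape(-1,3); m=(q[:,0]>x0)&(q[:,0]<x1)&(q[:,1]>y0)&(q[:,1]<y1)&(q[:,2]>z0)&(q[:,2]<z1); return q[m]
for nm,P in (("top",T),("scene",S)):
    print(nm)
    for (u,v) in ((390,302),(231,246),(300,252)):
        c=T[v,u]
        r=0.05 if u!=300 else 0.1
        q=sel(P,c[0]-r,c[0]+r,c[1]-r,c[1]+r,0.02,0.25)
        h,e=np.histogram(q[:,2],bins=np.arange(0.02,0.2,0.008))
        print(c.round(3),len(q)); print(list(zip(e.round(3),h)))
E
```

```text
cap [0.576  0.0078 0.1782]
bar1 [ 0.5755 -0.0454  0.1274]
bar2 [ 0.5736 -0.1117  0.1285]
barend [ 0.5736 -0.1737  0.1294]
sad [ 0.4836 -0.2836  0.0855]
jar [ 0.4929 -0.1821  0.0469]
tape [ 6.998e-01 -2.684e-01  4.000e-04]
sink [ 0.7105 -0.1541  0.019 ]
foot [ 0.5531 -0.0076  0.0132]
bench [ 0.4282 -0.1051  0.0035]
rack [ 0.6081 -0.3778  0.0707]
rail [ 0.3684 -0.0723  0.0719]
top
[ 0.484 -0.284  0.085] 564
[(np.float64(0.02), np.int64(2)), (np.float64(0.028), np.int64(7)), (np.float64(0.036), np.int64(0)), (np.float64(0.044), np.int64(6)), (np.float64(0.052), np.int64(49)), (np.float64(0.06), np.int64(363)), (np.float64(0.068), np.int64(4)), (np.float64(0.076), np.int64(20)), (np.float64(0.084), np.int64(113)), (np.float64(0.092), np.int64(0)), (np.float64(0.1), np.int64(0)), (np.float64(0.108), np.int64(0)), (np.float64(0.116), np.int64(0)), (np.float64(0.124), np.int64(0)), (np.float64(0.132), np.int64(0)), (np.float64(0.14), np.int64(0)), (np.float64(0.148), np.int64(0)), (np.float64(0.156), np.int64(0)), (np.float64(0.164), np.int64(0)), (np.float64(0.172), np.int64(0)), (np.float
[... 3296 characters left out ...]
np.int64(105)), (np.float64(0.036), np.int64(194)), (np.float64(0.044), np.int64(316)), (np.float64(0.052), np.int64(0)), (np.float64(0.06), np.int64(0)), (np.float64(0.068), np.int64(0)), (np.float64(0.076), np.int64(0)), (np.float64(0.084), np.int64(0)), (np.float64(0.092), np.int64(0)), (np.float64(0.1), np.int64(5)), (np.float64(0.108), np.int64(65)), (np.float64(0.116), np.int64(404)), (np.float64(0.124), np.int64(687)), (np.float64(0.132), np.int64(96)), (np.float64(0.14), np.int64(0)), (np.float64(0.148), np.int64(0)), (np.float64(0.156), np.int64(0)), (np.float64(0.164), np.int64(0)), (np.float64(0.172), np.int64(0)), (np.float64(0.18), np.int64(0)), (np.float64(0.188), np.int64(0))]
```

```bash
python3 - <<'E'
from h import *
T=np.load("top0.npy"); S=np.load("scene0.npy")
def sel(P,x0,x1,y0,y1,z0,z1):
    q=P.reshape(-1,3); m=(q[:,0]>x0)&(q[:,0]<x1)&(q[:,1]>y0)&(q[:,1]<y1)&(q[:,2]>z0)&(q[:,2]<z1); return q[m]
def rect(q):
    r=cv2.minAreaRect((q[:,:2]*1000).astype(np.float32)); return np.round(r[0],1),np.round(r[1],1),round(r[2],1),len(q)
for n,P in (("top",T),("scene",S)):
    print(n)
    q=sel(P,.43,.53,-.33,-.24,.080,.1); print("fin",rect(q),q[:,2].mean().round(4))
    q=sel(P,.43,.53,-.33,-.24,.054,.069); print("body",rect(q), np.median(q[:,2]).round(4))
    q=sel(P,.53,.62,-.03,.05,.172,.195); print("cap",cv2.minEnclosingCircle((q[:,:2]*1000).astype(np.float32)),np.median(q,0).round(4),q[:,:2].min(0),q[:,:2].max(0))
    q=sel(P,.54,.61,-.2,-.03,.122,.133); print("bar",rect(q),q[:,1].min())
    if 1:
        l=cv2.fitLine((q[:,:2]*1000).astype(np.float32),cv2.DIST_HUBER,0,.01,.01).ravel(); print(l.round(3))
    q=sel(P,.54,.61,-.2,-.03,.1305,.14); print("collar",np.sort(q[:,1]*1000).round(0)[::8],q[:,0].mean())
    q=sel(P,.46,.52,-.22,-.15,.03,.06); print("jar",rect(q)); 
    q=sel(P,.53,.63,-.05,.06,.008,.025); print("foot",rect(q)); 
    q=sel(P,.40,.46,-.2,-.1,-.02,.02); print("bench",np.median(q[:,2]))
# base of rack/other tall stuff around
q=sel(T,.38,.75,-.5,.1,.06,.4); print(q[:,1].min(), sel(T,.45,.8,-.5,-.3,.09,.4)[:,1].max(), sel(T,.38,.8,-.5,-.3,.09,.4).min(0))
E
```

```text
top
fin (array([ 484. , -287.8]), array([11.9, 40. ]), 9.4, 132) 0.0858
body (array([ 484.2, -287.6]), array([41.9, 50.2]), 9.8, 410) 0.062
cap ((577.4989013671875, 12.185227394104004), 21.707687377929688) [0.5765 0.0114 0.1782] [ 0.55627861 -0.00935678] [0.59877443 0.03371331]
bar (array([ 576. , -102.9]), array([145.5,  27.8]), 89.3, 610) -0.17557704385441364
[ 4.00000e-03  1.00000e+00  5.75466e+02 -1.02266e+02]
collar [-172. -155. -153. -151. -151. -149. -148.  -99.  -57.  -56.  -54.  -52.
  -50.  -49.] 0.57597374790804
jar (array([ 494.3, -182.1]), array([42.4, 40.6]), 0.1, 357)
foot (array([580.3,   9. ]), array([100.8,  99.5]), 87.7, 1116)
bench 0.00046794431916097334
scene
fin (array([ 482.9, -286. ]), array([12.2, 42.9]), 10.1, 163) 0.0852
body (array([ 482.9, -285.9]), array([42.5, 52.5]), 10.2, 488) 0.062
cap ((575.8660278320312, 13.941315650939941), 22.08170509338379) [0.5714 0.0161 0.178 ] [ 0.55481351 -0.00813973] [0.59757924 0.03543325]
bar (array([ 575.4, -103.2]), array([145.9,  29.3]), 89.7, 739) -0.1761510255686058
[ 6.00000e-03  1.00000e+00  5.71837e+02 -9.92240e+01]
collar [-155. -153. -152. -150. -149. -147. -147. -145.  -55.  -53.  -53.  -51.
  -51.  -49.  -48.  -47.] 0.5737561741391045
jar (array([ 493.3, -180.1]), array([42.9, 43.5]), 51.9, 591)
foot (array([580. ,   9.9]), array([100.1,  99.9]), 90.0, 2245)
bench 0.0006043231056116483
-0.49996373397100535 -0.3000685824854348 [ 0.48163204 -0.49996373  0.0900193 ]
```

```bash
cat >> h.py <<'E'
def rel(p, ang=None):
    """shift (mm, tool axes) and yaw (deg) to world point p (m) with tool y at ang (deg, world), mod 180"""
    s=get_state(); M=R.from_quat(s["tcp_rot"]).as_matrix()
    a=np.degrees(np.arctan2(M[1,1],M[0,1]))
    y=None if ang is None else round(-((ang-a+90)%180-90),1)
    print("rel",(M.T@(np.array(p)-s["eef_pos"])*1000).round(1),"yaw",y,"| now",s["eef_pos"].round(4),"yang",a.round(1),"z",M[:,2].round(3),"j6",s["qpos"][5].round(2),"t",round(s["time"],2))
E
python3 - <<'E'
from h import *
rel((.50,.30,.26),9.8)
T=np.load("top0.npy")
q=T.reshape(-1,3)
for z in (.1,.15,.2):
  m=(q[:,2]>z)&(q[:,0]>.3)&(q[:,0]<.66)&(q[:,1]<-.2)&(q[:,1]>-.5); print(z,q[m].min(0) if m.any() else 0,q[m].max(0) if m.any() else 0)
E
```

```text
rel [-398.2 -248.5  -29.5] yaw 64.2 | now [0.1855 0.6484 0.2301] yang 74.0 z [-0.001 -0.002 -1.   ] j6 -0.15 t 0.1
0.1 [ 0.57195997 -0.49992018  0.10002087] [ 0.65999591 -0.37601427  0.22628582]
0.15 [ 0.57195997 -0.49992018  0.15006798] [ 0.65999591 -0.37601427  0.22628582]
0.2 [ 0.57200413 -0.49991253  0.2000352 ] [ 0.65997772 -0.37614051  0.22628582]
```

```bash
python3 -m crank '[[[-398,-248,-30],64,0],[[-398,-248,-30],64,0],[[-398,-248,-30],64,0],[[-398,-248,-30],64,0],[[-398,-248,-30],64,0],[[-398,-248,-30],64,0],[[-398,-248,-30],64,0],[[-398,-248,-30],64,0],[[-398,-248,-30],64,0],[[-398,-248,-30],64,0]]' 60; python3 -c "
from h import *
rel((.47,-.1,.26),9.8)"
```

```text
time: 1.1
eef_pos: [0.5025, 0.2976, 0.2612]
tcp_rot: [0.644, 0.765, -0.0, 0.001]
contact_force: [-0.3, 0.8, -0.6]
opening: 1.0
finger_force: 0.0
rel [-386.3  -99.7    1.6] yaw 0.0 | now [0.5025 0.2976 0.2612] yang 9.8 z [ 0.001 -0.001 -1.   ] j6 0.19 t 1.1
```

```bash
python3 -m crank '[[[-386,-100,0],0,0],[[-386,-100,0],0,0],[[-386,-100,0],0,0],[[-386,-100,0],0,0],[[-386,-100,0],0,0],[[-386,-100,0],0,0],[[-386,-100,0],0,0],[[-386,-100,0],0,0],[[-386,-100,0],0,0],[[-386,-100,0],0,0]]'; python3 -c "
from h import *
rel((.4835,-.287,.14),9.8)"
```

```text
time: 2.1
eef_pos: [0.4684, -0.0974, 0.2608]
tcp_rot: [0.644, 0.765, 0.0, -0.001]
contact_force: [0.4, -0.1, -0.0]
opening: 1.0
finger_force: 0.0
rel [-189.5  -17.5  120.6] yaw 0.1 | now [ 0.4684 -0.0974  0.2608] yang 9.9 z [-0.001  0.001 -1.   ] j6 -0.59 t 2.1
```

```bash
python3 -c "
from h import *
s=get_state();print(s['qpos'].round(3),s['contact_force'].round(2))"
```

```text
[-4.180e-01 -1.830e-01  2.011e+00  1.000e-03  1.314e+00 -5.900e-01] [ 0.39 -0.12 -0.04]
```

```bash
python3 -m crank '[[[-190,-18,0],0,0],[[-190,-18,0],0,0],[[-190,-18,0],0,0],[[-190,-18,0],0,0],[[-190,-18,0],0,0],[[-190,-18,60],0,0],[[-190,-18,110],0,0],[[-190,-18,120],0,0],[[-190,-18,120],0,0],[[-190,-18,120],0,0]]'; python3 - <<'E'
from h import *
rel((.4835,-.287,.065),9.8)
c=read_camera("wrist"); cv2.imwrite("pics/w1.png",c["frame"]); P=cloud(c); q=P.reshape(-1,3)
m=(abs(q[:,0]-.484)<.035)&(abs(q[:,1]+.287)<.035)
for lo,hi in ((.078,.095),(.05,.07)):
    p=q[m&(q[:,2]>lo)&(q[:,2]<hi)]; 
    if len(p)>10: print(len(p),cv2.minAreaRect((p[:,:2]*1000).astype(np.float32)),p[:,2].mean())
E
```

```text
time: 3.1
eef_pos: [0.4851, -0.2853, 0.1419]
tcp_rot: [0.642, 0.767, 0.0, 0.0]
contact_force: [0.0, -0.7, 0.6]
opening: 0.999
finger_force: 0.0
rel [-1.4 -1.9 76.9] yaw 0.4 | now [ 0.4851 -0.2853  0.1419] yang 10.2 z [ 0.  0. -1.] j6 -0.89 t 3.1
1645 ((484.06512451171875, -286.3573303222656), (11.9834566116333, 40.09011459350586), 9.750877380371094) 0.08601998280237584
4514 ((484.0651550292969, -286.3908996582031), (42.11594009399414, 50.07598114013672), 9.977092742919922) 0.06211458999417423
```

```bash
python3 -m crank '[[[-1,-1,30],0,0],[[-1,-1,55],0,0],[[-1,-1,70],0,0],[[-1,-1,74],0,0],[[-1,-1,74],0,0],[[-1,-1,74],0,255],[[-1,-1,74],0,255],[[-1,-1,74],0,255],[[-1,-1,74],0,255],[[-1,-1,74],0,255]]' 60; python3 -m crank '[[[0,0,0],0,255],[[0,0,0],0,255],[[0,0,0],0,255],[[0,0,0],0,255]]'; python3 -c "
from h import *
rel((.4835,-.287,.065),9.8)"
```

```text
time: 4.15
eef_pos: [0.4835, -0.288, 0.0676]
tcp_rot: [0.643, 0.766, 0.0, 0.0]
contact_force: [2.4, 1.0, 1.3]
opening: 0.143
finger_force: 2.0
time: 4.55
eef_pos: [0.4838, -0.2882, 0.0678]
tcp_rot: [0.643, 0.766, 0.0, 0.001]
contact_force: [1.5, 0.9, 2.3]
opening: 0.119
finger_force: 61.4
rel [ 1.2 -0.1  2.8] yaw 0.2 | now [ 0.4838 -0.2882  0.0678] yang 10.0 z [ 0.001 -0.001 -1.   ] j6 -0.89 t 4.55
```

```bash
python3 -m crank '[[[0,0,-20],0,255],[[0,0,-60],0,255],[[0,0,-100],0,255],[[0,0,-140],0,255],[[0,0,-165],0,255],[[0,0,-165],0,255],[[0,0,-165],0,255]]'; python3 - <<'E'
from h import *
rel((.576,-.1038,.233),0)
c=read_camera("wrist"); cv2.imwrite("pics/w2.png",c["frame"]); P=cloud(c); q=P.reshape(-1,3)
m=(abs(q[:,0]-.484)<.035)&(abs(q[:,1]+.287)<.035)
z=get_state()["eef_pos"][2]-.0677
p=q[m&(abs(q[:,2]-z-.062)<.005)]; print(len(p),cv2.minAreaRect((p[:,:2]*1000).astype(np.float32)),p[:,2].mean()-z, get_state()["contact_force"])
E
```

```text
time: 5.25
eef_pos: [0.4826, -0.2874, 0.2305]
tcp_rot: [0.643, 0.766, -0.0, -0.001]
contact_force: [-0.0, 0.7, -2.3]
opening: 0.124
finger_force: 60.8
rel [164.5 124.   -2.4] yaw 10.0 | now [ 0.4826 -0.2874  0.2305] yang 10.0 z [-0.002  0.002 -1.   ] j6 -0.89 t 5.25
4810 ((481.1019287109375, -275.2133483886719), (42.33892822265625, 29.292287826538086), 9.50503158569336) 0.0633891279204063 [-0.34638761 -0.5349624  -3.00759781]
```

```bash
python3 -m crank '[[[30,22,0],5,255],[[65,49,0],10,255],[[100,75,0],10,255],[[130,98,0],10,255],[[155,117,0],10,255],[[164,124,0],10,255],[[164,124,0],10,255],[[164,124,0],10,255],[[164,124,0],10,255]]'; python3 - <<'E'
from h import *
rel((.576,-.1038,.146),0)
c=read_camera("scene"); cv2.imwrite("pics/s2.png",c["frame"][150:400,130:530]); np.save("s2.npy",cloud(c))
c=read_camera("top");np.save("t2.npy",cloud(c))
for n in ("s2.npy","t2.npy"):
    q=np.load(n).reshape(-1,3)
    for lo,hi in ((.165,.212),(.215,.24)):
        p=q[(abs(q[:,0]-.576)<.04)&(abs(q[:,1]+.103)<.05)&(q[:,2]>lo)&(q[:,2]<hi)]
        print(n,lo,len(p),p.min(0).round(4),p.max(0).round(4))
E
```

```text
time: 6.2
eef_pos: [0.5762, -0.1061, 0.2314]
tcp_rot: [0.707, 0.707, -0.001, -0.001]
contact_force: [0.1, -0.1, -3.1]
opening: 0.124
finger_force: 60.7
rel [ 2.3 -0.  85.4] yaw -0.1 | now [ 0.5762 -0.1061  0.2314] yang -0.1 z [-0.002 -0.    -1.   ] j6 -0.35 t 6.2
s2.npy 0.165 656 [ 0.5537 -0.0969  0.1652] [ 0.5969 -0.078   0.2118]
s2.npy 0.215 420 [ 0.5537 -0.1023  0.215 ] [ 0.5965 -0.0787  0.24  ]
t2.npy 0.165 17 [ 0.5552 -0.1309  0.1658] [ 0.5619 -0.1258  0.2077]
t2.npy 0.215 1 [ 0.5559 -0.13    0.2169] [ 0.5559 -0.13    0.2169]
```

View pics/s2.png

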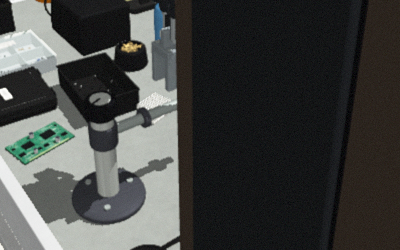

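The crop shows the saddle's near end at (165,60), level above the bar; the arm hides the rest. Its measured x and y extents match the bar's middle, so I lower it.

```bash
python3 -m crank '[[[2,0,20],0,255],[[2,0,35],0,255],[[2,0,45],0,255],[[2,0,55],0,255],[[2,0,65],0,255],[[2,0,72],0,255],[[2,0,78],0,255],[[2,0,80],0,255],[[2,0,80],0,255]]'; python3 - <<'E'
from h import *
rel((.576,-.1038,.1457),0)
c=read_camera("scene"); q=cloud(c).reshape(-1,3)
p=q[(abs(q[:,0]-.576)<.04)&(abs(q[:,1]+.085)<.02)&(q[:,2]>.06)&(q[:,2]<.145)&(q[:,1]<-.07)]
print(len(p),p.min(0),p.max(0))
E
```

```text
time: 7.2
eef_pos: [0.5769, -0.1028, 0.1522]
tcp_rot: [0.707, 0.707, -0.0, -0.0]
contact_force: [-0.1, 0.7, -2.3]
opening: 0.126
finger_force: 60.7
rel [-1.  -0.9  6.5] yaw 0.0 | now [ 0.5769 -0.1028  0.1522] yang 0.0 z [-0.  0. -1.] j6 -0.35 t 7.2
296 [ 0.56032849 -0.09416712  0.08495085] [ 0.59772739 -0.07010309  0.14498366]
```

```bash
python3 -m crank '[[[0,0,2],0,255],[[0,0,4],0,255],[[0,0,5],0,255],[[0,0,6],0,255],[[0,0,6],0,255]]'; python3 -m crank '[[[0,0,1],0,255],[[0,0,1],0,255]]'
```

```text
time: 7.75
eef_pos: [0.5768, -0.1028, 0.1461]
tcp_rot: [0.707, 0.707, -0.0, -0.0]
contact_force: [-0.2, -0.2, -2.5]
opening: 0.127
finger_force: 60.7
time: 7.95
eef_pos: [0.5771, -0.1029, 0.1457]
tcp_rot: [0.707, 0.707, 0.0, 0.0]
contact_force: [-0.8, 0.2, -1.6]
opening: 0.123
finger_force: 60.9
```

```bash
python3 -m crank '[[[0,0,1],0,255],[[0,0,1],0,255]]'; python3 -m crank '[[[0,0,1],0,255],[[0,0,1],0,255]]'
```

```text
time: 8.15
eef_pos: [0.5772, -0.1029, 0.1456]
tcp_rot: [0.707, 0.707, 0.0, 0.0]
contact_force: [-2.4, 0.9, 5.1]
opening: 0.124
finger_force: 61.7
time: 8.35
eef_pos: [0.5772, -0.1029, 0.1456]
tcp_rot: [0.707, 0.707, -0.0, 0.0]
contact_force: [-4.9, 0.7, 9.2]
opening: 0.122
finger_force: 62.4
```

```bash
python3 -m crank '[[[0,-1,-1],0,255],[[0,-1,-1],0,255],[[0,-1,-1],0,200],[[0,-1,-1],0,180],[[0,-1,-1],0,120],[[0,-1,-1],0,60],[[0,-1,-1],0,0],[[0,-1,-1],0,0],[[0,-1,-1],0,0],[[0,-1,-1],0,0]]'; python3 -m crank '[[[0,0,-20],0,0],[[0,0,-50],0,0],[[0,0,-90],0,0],[[0,0,-120],0,0],[[0,0,-120],0,0],[[0,0,-120],0,0]]';  python3 - <<'E'
from h import *
rel((.576,.013,.27),0)
c=read_camera("wrist"); cv2.imwrite("pics/w3.png",c["frame"]); q=cloud(c).reshape(-1,3)
for lo,hi in ((.156,.175),(.13,.145)):
    p=q[(abs(q[:,0]-.576)<.04)&(abs(q[:,1]+.103)<.04)&(q[:,2]>lo)&(q[:,2]<hi)]
    print(len(p),cv2.minAreaRect((p[:,:2]*1000).astype(np.float32)) if len(p) else 0,p[:,2].mean(),np.median(p[:,2]))
p=q[(abs(q[:,0]-.576)<.04)&(abs(q[:,1]-.013)<.04)&(q[:,2]>.17)&(q[:,2]<.19)]; print("cap",len(p),p.min(0) if len(p) else 0,p.max(0) if len(p) else 0)
p=q[(abs(q[:,0]-.576)<.03)&(q[:,1]<-.135)&(q[:,1]>-.19)&(q[:,2]>.1)]; print(p.min(0),p.max(0))
E
```

```text
time: 9.35
eef_pos: [0.5759, -0.1028, 0.1443]
tcp_rot: [0.707, 0.707, 0.0, 0.0]
contact_force: [0.1, 0.3, 0.9]
opening: 0.999
finger_force: 0.0
time: 9.95
eef_pos: [0.5762, -0.1029, 0.2652]
tcp_rot: [0.707, 0.707, 0.0, 0.001]
contact_force: [-0.3, -0.5, -0.5]
opening: 0.998
finger_force: 0.0
rel [115.9  -0.2  -4.9] yaw 0.0 | now [ 0.5762 -0.1029  0.2652] yang 0.0 z [ 0.002 -0.001 -1.   ] j6 -0.35 t 9.95
1200 ((578.5556030273438, -101.51841735839844), (40.00529479980469, 12.142597198486328), 89.73263549804688) 0.16388100760777125 0.16421520479194993
3217 ((577.6944580078125, -95.92245483398438), (42.044376373291016, 60.77496337890625), 0.06136743724346161) 0.1401888016106346 0.14041856013874654
cap 5294 [ 0.55610762 -0.0079138   0.1700933 ] [0.59891892 0.02806186 0.18263194]
[ 0.56175045 -0.17632642  0.1096164 ] [ 0.59093025 -0.13510144  0.13649822]
```

View pics/w3.png

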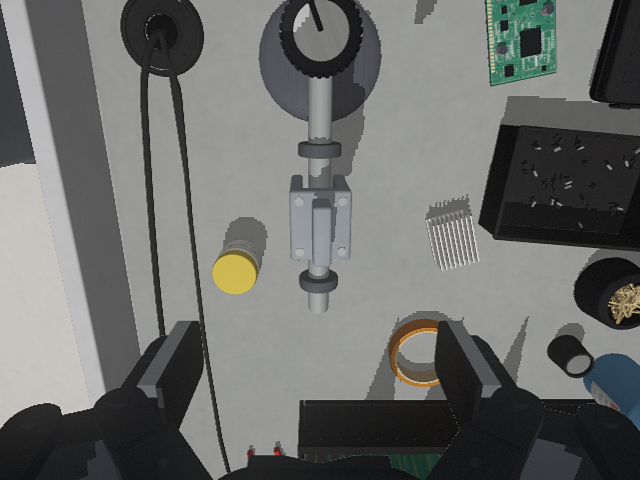

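The wrist view shows the weight astride the bar at (320,225) between the collars at (320,149) and (319,281), let go. The cap is at (320,35) and the jar, sink and tape are undisturbed. Next is the cap, turning counter-clockwise first for wrist range.

```bash
python3 -m crank '[[[50,0,0],-8,0],[[90,0,0],-16,0],[[116,0,0],-24,0],[[116,0,0],-32,0],[[116,0,0],-40,0],[[116,0,0],-48,0],[[116,0,0],-56,0],[[116,0,0],-64,0],[[116,0,0],-72,0],[[116,0,0],-80,0]]'; python3 -m crank '[[[0,0,0],-8,0],[[0,0,0],-16,0],[[0,0,0],-20,0],[[0,0,0],-20,0],[[0,0,0],-20,0]]';python3 - <<'E'
from h import *
rel((.5765,.013,.152),100)
c=read_camera("wrist"); cv2.imwrite("pics/w4.png",c["frame"]); q=cloud(c).reshape(-1,3)
p=q[(abs(q[:,0]-.576)<.04)&(abs(q[:,1]-.013)<.04)&(q[:,2]>.172)&(q[:,2]<.19)]; print("cap",len(p),p.min(0),p.max(0),np.median(p,0),cv2.minEnclosingCircle((p[:,:2]*1000).astype(np.float32)))
E
```

```text
time: 11.0
eef_pos: [0.5748, 0.0133, 0.2615]
tcp_rot: [0.084, 0.996, 0.0, -0.002]
contact_force: [0.6, 0.6, -0.7]
opening: 1.003
finger_force: 0.0
time: 11.5
eef_pos: [0.5752, 0.0132, 0.2626]
tcp_rot: [-0.087, 0.996, 0.0, -0.001]
contact_force: [-0.1, -0.6, -0.0]
opening: 1.001
finger_force: 0.0
rel [ -1.6  -0.6 110.5] yaw -0.1 | now [0.5752 0.0132 0.2626] yang 99.9 z [-0.003  0.    -1.   ] j6 -1.9 t 11.5
cap 3771 [ 0.55590417 -0.00791729  0.17201359] [0.59925569 0.03506513 0.18172686] [0.57550997 0.01309896 0.17860447] ((577.6132202148438, 13.552874565124512), 21.780513763427734)
```

```bash
python3 -m crank '[[[-2,0,40],0,0],[[-2,0,80],0,0],[[-2,0,105],0,0],[[-2,0,115],0,0],[[-2,0,115],0,0],[[-2,0,115],0,255],[[-2,0,115],0,255],[[-2,0,115],0,255],[[-2,0,115],0,255],[[-2,0,115],0,255]]' 40; python3 -m crank '[[[0,0,0],0,255],[[0,0,0],0,255]]'; python3 -c "
from h import *
s=get_state();print(s['wrist_torque'].round(3));rel((.577,.013,.147),100)"
```

```text
time: 12.55
eef_pos: [0.579, 0.013, 0.1514]
tcp_rot: [-0.087, 0.996, -0.001, 0.002]
contact_force: [-1.7, -1.5, 5.4]
opening: 0.466
finger_force: 40.2
time: 12.75
eef_pos: [0.579, 0.013, 0.1514]
tcp_rot: [-0.087, 0.996, -0.001, 0.002]
contact_force: [-1.2, -2.0, 4.9]
opening: 0.47
finger_force: 40.2
[-0.248  0.219  0.016]
rel [2.  0.4 4.4] yaw 0.0 | now [0.579  0.013  0.1514] yang 100.0 z [ 0.003 -0.001 -1.   ] j6 -1.9 t 12.75
```

```bash
python3 -m crank '[[[0,0,0],6,255],[[0,0,0.2],12,255],[[0,0,0.3],18,255],[[0,0,0.4],24,255],[[0,0,0.5],30,255],[[0,0,0.6],36,255],[[0,0,0.7],42,255],[[0,0,0.8],48,255],[[0,0,0.9],54,255],[[0,0,1],60,255]]'; python3 -c "
from h import *
s=get_state();print(s['wrist_torque'].round(3),s['contact_force'].round(1));rel((.577,.013,.147),100)"
python3 -m crank '[[[0,0,0.1],6,255],[[0,0,0.2],12,255],[[0,0,0.3],18,255],[[0,0,0.4],24,255],[[0,0,0.5],30,255],[[0,0,0.6],36,255],[[0,0,0.6],40,255]]'; python3 -c "
from h import *
s=get_state();print(s['wrist_torque'].round(3),s['contact_force'].round(1));rel((.577,.013,.147),100)"
```

```text
time: 13.75
eef_pos: [0.5784, 0.0115, 0.1504]
tcp_rot: [0.424, 0.906, -0.002, 0.001]
contact_force: [-3.2, -5.7, 7.0]
opening: 0.467
finger_force: 40.4
[-0.958  0.592  0.11 ] [-3.2 -5.7  7. ]
rel [ 2.1 -0.1  3.4] yaw -60.2 | now [0.5784 0.0115 0.1504] yang 39.8 z [ 0.001 -0.005 -1.   ] j6 -0.85 t 13.75
time: 14.45
eef_pos: [0.5774, 0.0112, 0.1497]
tcp_rot: [0.708, 0.706, -0.003, 0.001]
contact_force: [-6.7, -6.7, 8.3]
opening: 0.47
finger_force: 40.5
[-1.095  1.009  0.088] [-6.7 -6.7  8.3]
rel [ 1.9 -0.4  2.7] yaw 79.9 | now [0.5774 0.0112 0.1497] yang -0.1 z [-0.002 -0.005 -1.   ] j6 -0.15 t 14.45
```

```bash
python3 -m crank '[[[-1,-1,0.1],5,255],[[-1,-1,0.1],10,255],[[-1,-1,0.2],15,255],[[-1,-1,0.3],20,255],[[-1,-1,0.4],25,255]]'; python3 -c "
from h import *
s=get_state();print(s['wrist_torque'].round(3),s['contact_force'].round(1));rel((.577,.013,.147),0)"
python3 -m crank '[[[0,0,0.1],3,255],[[0,0,0.2],6,255],[[0,0,0.2],9,255]]'; python3 -c "
from h import *
s=get_state();print(s['wrist_torque'].round(3),s['contact_force'].round(1));rel((.577,.013,.147),0)"
```

```text
time: 14.95
eef_pos: [0.578, 0.0138, 0.1494]
tcp_rot: [0.843, 0.538, 0.002, 0.0]
contact_force: [-1.7, 0.6, 5.7]
opening: 0.468
finger_force: 40.6
[0.554 0.066 0.999] [-1.7  0.6  5.7]
rel [-1.2 -0.5  2.3] yaw -24.9 | now [0.578  0.0138 0.1494] yang -24.9 z [ 0.003  0.002 -1.   ] j6 0.28 t 14.95
time: 15.25
eef_pos: [0.5776, 0.013, 0.1491]
tcp_rot: [0.882, 0.471, 0.001, 0.001]
contact_force: [-2.6, -1.7, 6.8]
opening: 0.465
finger_force: 40.9
[-0.16   0.486  0.938] [-2.6 -1.7  6.8]
rel [-0.3 -0.5  2.1] yaw -33.8 | now [0.5776 0.013  0.1491] yang -33.8 z [ 0.002 -0.001 -1.   ] j6 0.44 t 15.25
```

```bash
python3 -m crank '[[[0,0,0],0,255],[[0,0,0],0,255],[[0,0,0],4,255],[[0,0,0],8,255],[[0,0,0],8,255]]' 80; python3 - <<'E'
from h import *
s=get_state();print(s['wrist_torque'].round(3),s['contact_force'].round(1));rel((.577,.013,.147),0)
c=read_camera("wrist"); cv2.imwrite("pics/w5.png",c["frame"])
E
```

```text
time: 15.75
eef_pos: [0.5762, 0.0114, 0.1493]
tcp_rot: [0.912, 0.411, -0.002, 0.002]
contact_force: [-7.0, -3.9, 10.5]
opening: 0.457
finger_force: 79.8
[-0.522  1.086  1.514] [-7.  -3.9 10.5]
rel [ 1.7 -0.5  2.2] yaw -41.5 | now [0.5762 0.0114 0.1493] yang -41.5 z [-0.003 -0.005 -1.   ] j6 0.57 t 15.75
```

View pics/w5.png

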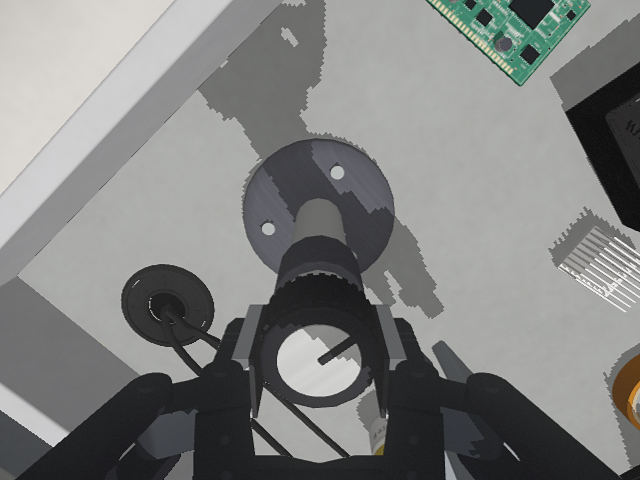

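The view shows the cap still between the pads, with its pointer from (320,360) to (350,340). Torque rose with grip force (1.0 → 1.5 N m), so it is at the hard stop. Now back off 90°.

```bash
python3 -m crank '[[[0,0,0],-8,255],[[0,0,-0.2],-16,255],[[0,0,-0.3],-24,255],[[0,0,-0.5],-32,255],[[0,0,-0.6],-40,255],[[0,0,-0.7],-48,255],[[0,0,-0.9],-56,255],[[0,0,-1],-64,255],[[0,0,-1.2],-72,255],[[0,0,-1.3],-78,255]]' 60; python3 -m crank '[[[0,0,-0.1],-5,255],[[0,0,-0.2],-10,255],[[0,0,-0.2],-12,255],[[0,0,-0.2],-12,255],[[0,0,-0.2],-12,255],[[0,0,-0.2],-12,255],[[0,0,-0.2],-12,255]]'; python3 - <<'E'
from h import *
s=get_state();print(s['wrist_torque'].round(3),s['contact_force'].round(1));rel((.577,.013,.147),48.5)
c=read_camera("wrist"); cv2.imwrite("pics/w6.png",c["frame"])
q=cloud(read_camera("scene")).reshape(-1,3)
p=q[(abs(q[:,0]-.576)<.04)&(q[:,1]<-.06)&(q[:,1]>-.14)&(q[:,2]>.137)&(q[:,2]<.2)]; print(len(p),np.median(p,0),p.max(0))
E
```

```text
time: 16.8
eef_pos: [0.5784, 0.0113, 0.1506]
tcp_rot: [0.452, 0.892, -0.0, 0.003]
contact_force: [0.2, -2.8, 4.9]
opening: 0.454
finger_force: 79.4
time: 17.5
eef_pos: [0.5786, 0.0115, 0.1508]
tcp_rot: [0.358, 0.934, -0.0, 0.003]
contact_force: [0.3, -2.7, 5.6]
opening: 0.457
finger_force: 79.4
[-0.49  -0.084  0.026] [ 0.3 -2.7  5.6]
rel [2.2 0.  3.8] yaw -0.5 | now [0.5786 0.0115 0.1508] yang 48.0 z [ 0.005 -0.002 -1.   ] j6 -0.99 t 17.5
  return _methods._mean(a, axis=axis, dtype=dtype,
  ret = um.true_divide(
Traceback (most recent call last):
ValueError: zero-size array to reduction operation maximum which has no identity
```

View pics/w6.png

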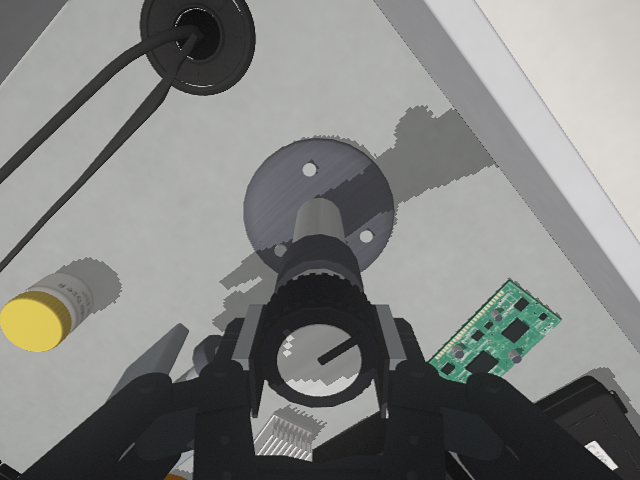

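The pointer sits at the same pixels ((320,360) to (350,340)), so the cap turned 89.5° with the gripper. I check the weight from the top camera.

```bash
python3 - <<'E'
from h import *
for n in ("top","scene"):
    q=cloud(read_camera(n)).reshape(-1,3)
    for lo,hi in ((.136,.146),(.158,.17)):
        p=q[(abs(q[:,0]-.576)<.03)&(q[:,1]<-.07)&(q[:,1]>-.14)&(q[:,2]>lo)&(q[:,2]<hi)]
        print(n,len(p),cv2.minAreaRect((p[:,:2]*1000).astype(np.float32)) if len(p)>5 else "")
E
```

```text
top 428 ((577.7408447265625, -102.9466323852539), (42.56306076049805, 48.91014862060547), 0.4885943830013275)
top 143 ((577.4683837890625, -102.32905578613281), (10.97391128540039, 38.201454162597656), 0.8678997159004211)
scene 0 
scene 0
```

Weight centred at (577.6, −102.7) and aligned within 1°; cap gripped and still. Handing in.

```bash
python3 -c "
from plant import ctrl; print(ctrl.sign_off())"
```

```text
the job is handed in; nothing more can be done
None
```

The job is handed in, with no verdict shown: the weight hangs about 2 mm off the bar's middle between the collars, and the cap was screwed to its stop, backed off 89.5° and is still gripped at about 79 N; the clock read about 17.5 s and the jar, tape and heat sink were never touched.

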